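# Snap a scooter tail-light lens onto its base

### The arm

A 7-joint arm with a two-finger parallel gripper is mounted at the origin on the work surface. World frame = base frame: x ahead of the robot, y to its left, z up, the work surface at z = 0. Lengths are in m, angles in rad, forces in N, time in s.
With the tool pointing down it reaches from about 0.4 to 0.9 m from the base axis. Payload 5.5 kg.
Tool frame: the origin (TCP) lies midway between the tips of the shut fingers; the grasp point (between the pads) lies 19 mm behind it (manip.grip_depth is the distance from the TCP to the grasp point, in m); z points along the fingers, x is the direction in which the jaws open and shut, and the axes are right-handed (so a half turn about z gives the same grasp; the last joint's range is limited). The gripper opens to 92 mm and grips with 3 to 60 N. Pads are 19 mm wide; open, the fingers measure 130 mm over their backs; the gripper's body (75 mm by 190 mm) begins 47 mm behind the grasp point.
Start: joints at [-0.909, 0.501, -0.427, 1.55, 0.221, 1.138, -0.21], TCP at [0.252, 0.599, 0.227] pointing down, gripper open.
Joint ranges: [-2.88, 2.88], [-0.31, 2.03], [-1.54, 1.56], [0.2, 2.42], [-1.41, 4.55], [0.19, 2.02], [-2.57, 2.57]. Speed limits (rad/s): [2.57, 2.57, 3.14, 3.14, 3.14, 3.14, 3.14].

### API

Orientations are given as a unit quaternion [x, y, z, w].
In Python, from bench import manip, effector, viewer gives the robot as it stands. Calls block until the motion is done:
- manip.move_pose(position, orientation): joint-space move of the TCP to a pose.
- manip.servo_line(position, ori=None, vel=0.15): straight line of the TCP; ori=None keeps the orientation; vel is the mean speed in m/s.
- manip.movej(angles): joint-space move.
- effector.open_jaws() and effector.close(f_grip=None): open the fingers fully, or close them until they stop; f_grip is the grip in N (None keeps the last).
- manip.sleep(seconds).
- manip.solve_ik(position, orientation): joint angles nearest the present ones, or None.
- viewer.get_image(name): name is "side" or "top" or "wrist"; returns the picture (480x640x3 uint8, red, green, blue); there is no depth.
- viewer.get_calibration(name): a dict with "vfov" (degrees; the focal length in pixels is half the picture's height over the tangent of half this angle, whatever the lens; pixels are square), "cx", "cy" (the principal point, pixels), "eye" and "attitude" of the camera in the world. Camera axes: x right, y down, z forward; pixel columns grow to the right and rows downward; lengths in m; the calibration is good to about 2 mm. A picture is of the moment at which its call begins: read the wrist's pose just before it. get_calibration takes no time and is no camera call; for the wrist camera it gives the pose at the moment of the call.
A pose or a line that the arm cannot do raises manip.PlanningError and nothing moves.
- manip.hand_in(): hands the job in, once; it reports no verdict.
Readings, each from a call of its own:
- manip.current_clock(): time.
- manip.current_q(): joint angles.
- manip.current_joint_velocities(): joint speeds.
- manip.current_tau(): joint torques, N m.
- manip.current_tool_pos(): TCP position.
- manip.current_tcp_rot(): TCP orientation.
- manip.current_force(): force on the tool from outside, world axes, zero at the start.
- manip.current_wrist_torque(): the same for the moment, N m.
- manip.current_finger_gap(): finger opening in m.
Only numpy, scipy, OpenCV 4.12 (cv2) and the standard library are available. Lean on these libraries where they do the work, as an engineer would, in place of code of your own. Each camera call takes 0.05 s, during which the arm holds its last target.

### The job

Fit the loose red-and-amber tail-light lens onto the black lamp base held in the vice, its clear window over the white plate-light holder, and press it on corner by corner until all four clips have clicked and the rim sits fully home all round. Press firmly but do not lean on it - the plastic cracks - and leave the other things on the bench where they are; let go of the lens at the end.

Things in the scene. Friction and masses are not known exactly. Their poses are not given: they have to be found in the camera images.
- lens: Loose tail-light lens, open side down: a hollow moulding 64 mm (x) by 150 mm (y), about 100 g, red middle, amber ends. Origin: centre of the bottom rim; z up. The skirt rises straight to a flat shoulder 20 mm up; a red dome, x -17 to +29 mm, y -42 to +42 mm, reaches 33 mm. Grip it across the 64 mm width at mid length, on the skirt.
- lens_window (a point): Clear number-plate window (11 x 60 mm) let into the lens's shoulder along its -x edge; point at its middle, 22 mm above the lens origin. Under the four corners catch beads stand 3 mm out of the long sides, lowest 4 mm of the skirt, 53 to 67 mm from mid length. The amber ends can twist a few degrees against the middle, so one corner can be home while its neighbour is not.
- lamp_base: Black lamp base, 88 mm (x) by 158 mm (y), facing up about 170 mm above the bench. Origin: centre of the flat seat for the lens rim; z up. Fully on, the lens has the same origin and axes, within 1.5 mm or so. A rim 56 x 141 mm, 16 mm high, leaning in at the top, guides the inside of the skirt: play 0.8 mm each side in x, 1.5 mm in y.
- base_holder (a point): White plate-light holder inside the base, on its -x side; the lens's clear window goes over it. Four white sprung hooks, 15.5 mm high, 16 mm wide, stand outside the base's long sides at y +60 and -60 mm; laid on, the lens rests on their slopes 7 to 9 mm above home. The base floats on rubber bushes: a corner yields some 0.6 mm per newton (tilt up to 7 degrees) and springs back.
- lens_fl (a point): Top of the round thumb boss (16 mm across) on the lens's +x +y corner, 24 mm in x, 63 mm in y and 23 mm in z from the lens origin: press this corner here. Its hook clicks at 7 to 20 N, varying with the parts; over 40 N the lens cracks. Axes as the lens end.
- lens_fr (a point): Top of the round thumb boss (16 mm across) on the lens's +x -y corner, 24 mm in x, 63 mm in y and 23 mm in z from the lens origin: press this corner here. Its hook clicks at 7 to 20 N, varying with the parts; over 40 N the lens cracks. Axes as the lens end.
- lens_nr (a point): Top of the round thumb boss (16 mm across) on the lens's -x -y corner, 24 mm in x, 63 mm in y and 23 mm in z from the lens origin: press this corner here. Its hook clicks at 7 to 20 N, varying with the parts; over 40 N the lens cracks. Axes as the lens end.
- lens_nl (a point): Top of the round thumb boss (16 mm across) on the lens's -x +y corner, 24 mm in x, 63 mm in y and 23 mm in z from the lens origin: press this corner here. Its hook clicks at 7 to 20 N, varying with the parts; over 40 N the lens cracks. Axes as the lens end.
- base_fl (a point): Where point lens_fl is when that corner is home (+x +y corner of the base, 23 mm above its seat). A corner that has clicked stays within 1.6 mm of this height (within 1 mm once all four are in); one that has not stands 2.5 mm or more above it. Axes as the base.
- base_fr (a point): Where point lens_fr is when that corner is home (+x -y corner of the base, 23 mm above its seat). A corner that has clicked stays within 1.6 mm of this height (within 1 mm once all four are in); one that has not stands 2.5 mm or more above it. Axes as the base.
- base_nr (a point): Where point lens_nr is when that corner is home (-x -y corner of the base, 23 mm above its seat). A corner that has clicked stays within 1.6 mm of this height (within 1 mm once all four are in); one that has not stands 2.5 mm or more above it. Axes as the base.
- base_nl (a point): Where point lens_nl is when that corner is home (-x +y corner of the base, 23 mm above its seat). A corner that has clicked stays within 1.6 mm of this height (within 1 mm once all four are in); one that has not stands 2.5 mm or more above it. Axes as the base.
- vice: Bench vice bolted down, origin on the bench under its jaws, about 300 mm long (screw and bar towards its -x), 110 mm wide at the jaws, jaw top 125 mm high; a steel bracket in its jaws carries the lamp base right above them.
- ind_lens: Bystander: round amber indicator lens of another machine, 72 mm across, 30 high.
- screwdriver: Bystander: red-handled screwdriver, 170 mm long.
- spanner: Bystander: steel spanner, 170 mm long.
- bulb_carton: Bystander: small carton of bulbs, 55 x 90 mm, 50 high.
- piston: Bystander: aluminium piston standing upright, 52 mm across, 50 high.
- oil_tin: Bystander: green oil tin, 66 mm across, 130 high.
- mirror: Bystander: round black handlebar mirror, 100 mm across, with its steel stem, 18 high.
There are look-alikes about, which are no part of the job. What is shaped like the lens but brown or turquoise is not meant.

How it is judged:
On the way:
1. corner by corner: one corner of the lens is clipped home while the corner diagonally opposite still stands clear of its clip (((z of lens_fl in the frame of base_fl below 0.002 m and distance between lens_fl and base_fl below 0.006 m and z of lens_nr in the frame of base_nr above 0.003 m and distance between lens_nr and base_nr below 0.025 m) or (z of lens_fr in the frame of base_fr below 0.002 m and distance between lens_fr and base_fr below 0.006 m and z of lens_nl in the frame of base_nl above 0.003 m and distance between lens_nl and base_nl below 0.025 m) or (z of lens_nr in the frame of base_nr below 0.002 m and distance between lens_nr and base_nr below 0.006 m and z of lens_fl in the frame of base_fl above 0.003 m and distance between lens_fl and base_fl below 0.025 m) or (z of lens_nl in the frame of base_nl below 0.002 m and distance between lens_nl and base_nl below 0.006 m and z of lens_fr in the frame of base_fr above 0.003 m and distance between lens_fr and base_fr below 0.025 m))), for 0.1 s.
At the end, for the whole second after the job is handed in: All four corners of the lens are clipped: each corner point is less than 1.5 mm above its home height and within 4 mm of its own place on the base (so the right way round), and the lens is at rest (z of lens_fl in the frame of base_fl below 0.0015 m and distance between lens_fl and base_fl below 0.004 m and z of lens_fr in the frame of base_fr below 0.0015 m and distance between lens_fr and base_fr below 0.004 m and z of lens_nr in the frame of base_nr below 0.0015 m and distance between lens_nr and base_nr below 0.004 m and z of lens_nl in the frame of base_nl below 0.0015 m and distance between lens_nl and base_nl below 0.004 m and linear speed of lens below 0.02 m/s); the robot touches nothing.
It fails at once if the lens is pressed on with more than 40 N and cracks (the lamp base is driven over 10 mm down on its bushes) (distance of lamp_base from where it was at the start of the episode above 0.01 m).
It fails at once if another thing on the bench is moved by more than 30 mm (distance of any of ind_lens, screwdriver, spanner, bulb_carton, piston, oil_tin, mirror from where it was at the start of the episode above 0.03 m).
It also fails if it takes over 67 s, if anything falls off the work surface, if the arm or the gripper's body presses on something with over 40 N, if the wrist force passes 120 N, or if a joint passes its speed limit or range.

## Working session

There is one attempt and no reset: what is moved stays moved. The work goes in short steps, each a Python script; the robot and the scene stay as the last script left them, time stands still between calls to the robot, and variables do not carry over. Pictures are saved under pics/ and viewed, and the job is handed in when it is done.

```bash
ls; mkdir -p pics
python3 - <<'E'
from bench import manip, effector, viewer
import cv2
for n in ["side","top","wrist"]:
    c=viewer.get_calibration(n); print(n,c)
    cv2.imwrite(f"pics/{n}0.png",viewer.get_image(n)[:,:,::-1])
print(manip.current_clock(),manip.current_tool_pos(),manip.current_tcp_rot(),manip.current_finger_gap(),manip.grip_depth,manip.current_force())
E
```

```text
pics
side {'vfov': 42.21976423179635, 'cx': 312.1180548885691, 'cy': 235.63182174509672, 'eye': array([ 0.27564283, -1.22491445,  1.32807045]), 'attitude': array([ 0.9131321 , -0.08428131,  0.04812853, -0.39594202])}
top {'vfov': 57.46648016222244, 'cx': 322.2206115642788, 'cy': 251.16844880535257, 'eye': array([0.4018062 , 0.0109643 , 1.15016757]), 'attitude': array([-0.69787533,  0.71237873, -0.06092739,  0.04212397])}
wrist {'vfov': 68.3012111526561, 'cx': 317.54659671017356, 'cy': 236.1929786941557, 'eye': array([0.17760998, 0.63111818, 0.38357621]), 'attitude': array([0.82349201, 0.54669838, 0.08335436, 0.12662478])}
0.15 [0.25224521 0.59846529 0.22590284] [ 8.33156486e-01  5.53036800e-01 -6.34232866e-04  4.07326214e-04] 0.09184665519121998 0.0188 [ 0.02142653 -0.29973422  0.29202215]
```

View pics/side0.png

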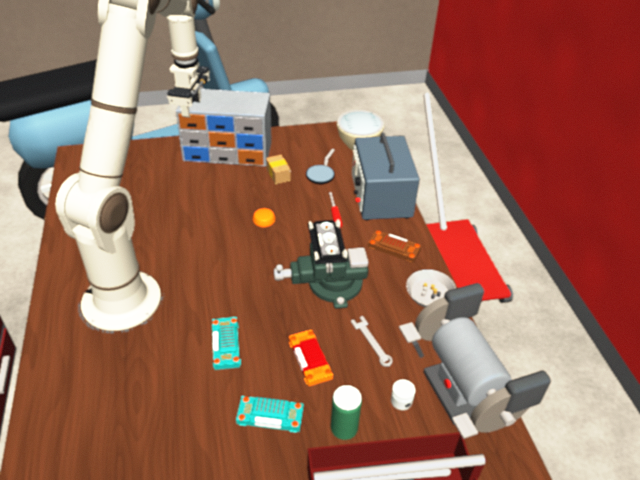

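View pics/top0.png

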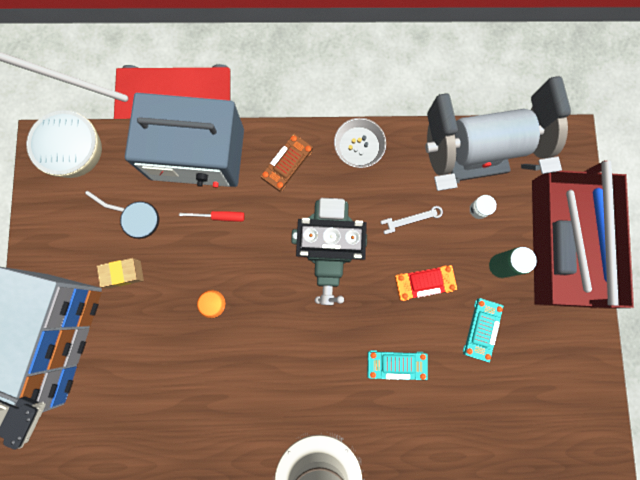

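View pics/wrist0.png

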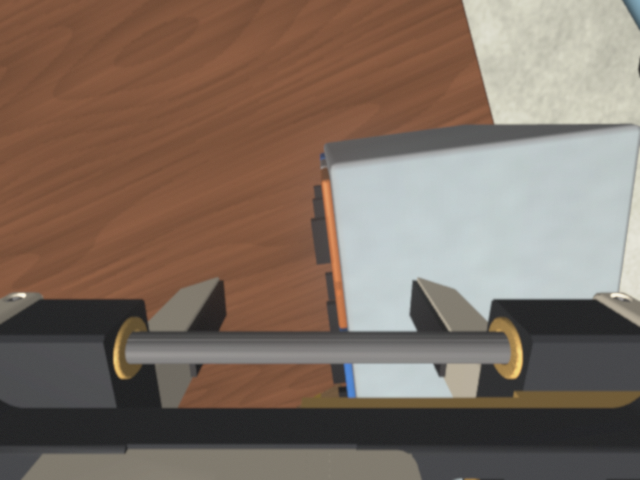

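The top view shows the lens at about (426,282), with its white window on the lower edge near (428,293). The lamp base is at about (331,238). Next I'll zoom in.

```bash
cat > h.py <<'E'
import numpy as np, cv2
from scipy.spatial.transform import Rotation as R
def KRt(c,h=480):
    f=h/2/np.tan(np.radians(c["vfov"])/2)
    return f,c["cx"],c["cy"],R.from_quat(c["attitude"]).as_matrix(),np.array(c["eye"])
def ray(c,u,v):
    f,cx,cy,Rm,e=KRt(c); d=Rm@np.array([(u-cx)/f,(v-cy)/f,1]); return e,d/np.linalg.norm(d)
def onz(c,u,v,z):
    e,d=ray(c,u,v); return e+d*(z-e[2])/d[2]
def proj(c,p):
    f,cx,cy,Rm,e=KRt(c); q=Rm.T@(np.asarray(p)-e); return np.array([cx+f*q[0]/q[2],cy+f*q[1]/q[2]])
E
python3 - <<'E'
from h import *
from bench import viewer
i=cv2.imread("pics/top0.png")
a=cv2.resize(i[190:310,280:380],None,fx=4,fy=4,interpolation=cv2.INTER_CUBIC)
b=cv2.resize(i[240:320,380:480],None,fx=4,fy=4,interpolation=cv2.INTER_CUBIC)
b=cv2.copyMakeBorder(b,0,160,0,0,cv2.BORDER_CONSTANT)
cv2.imwrite("pics/crop.png",np.hstack([a,b]))
s=cv2.imread("pics/side0.png")
cv2.imwrite("pics/crops.png",cv2.resize(s[200:400,220:420],None,fx=3,fy=3,interpolation=cv2.INTER_CUBIC))
c=viewer.get_calibration("top")
print(onz(c,331,238,.17),onz(c,426,282,.02))
hsv=cv2.cvtColor(i,cv2.COLOR_BGR2HSV)
m=((hsv[:,:,1]>180)&(hsv[:,:,2]>150)&((hsv[:,:,0]<22)|(hsv[:,:,0]>170))).astype(np.uint8)
n,l,st,ce=cv2.connectedComponentsWithStats(m)
for k in range(1,n):
    if st[k,4]>60: print(st[k],ce[k], cv2.minAreaRect(np.argwhere(l==k)[:,::-1].astype(np.float32)))
E
```

```text
[ 0.57546357 -0.03745207  0.17      ] [ 0.48153988 -0.28898845  0.02      ]
[ 114   68  116   51 3305] [170.50953101  83.84599092] ((171.5, 93.0), (115.0, 50.0), -0.0)
[211 211  33  11 265] [226.75849057 215.78113208] ((227.00238037109375, 215.94007873535156), (32.2941780090332, 9.072746276855469), 2.2906100749969482)
[408 267  39  31 672] [425.89136905 279.98511905] ((426.8077087402344, 282.5384826660156), (26.083446502685547, 33.92809295654297), 78.69007110595703)
[395 274   9  27  67] [399.1641791  281.91044776] ((399.0, 287.0), (26.0, 8.0), 90.0)
[197 290  29  28 201] [212.37313433 303.83084577] ((211.0, 303.5), (27.0, 28.0), 90.0)
```

View pics/crop.png

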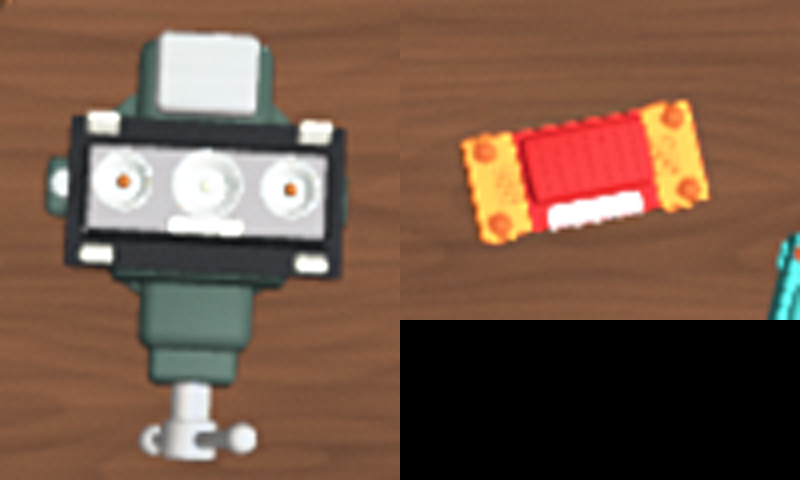

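View pics/crops.png

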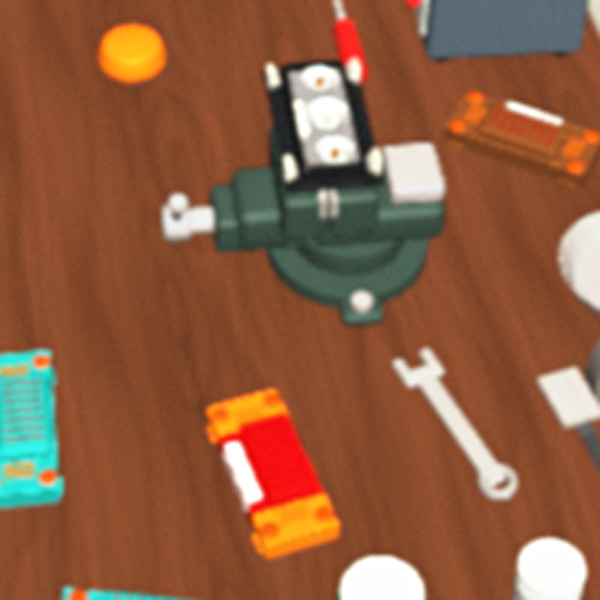

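```bash
cat >> h.py <<'E'
def down(yaw): # tool x at yaw, z down
    return R.from_euler('z',yaw)*R.from_euler('x',np.pi)
# wrist camera in tool frame
def camtool(tp,tr,c):
    T=R.from_quat(tr); return T.inv().apply(c["eye"]-tp),(T.inv()*R.from_quat(c["attitude"]))
E
python3 - <<'E'
from h import *
from bench import manip,viewer
c=viewer.get_calibration("wrist")
o,r=camtool(manip.current_tool_pos(),manip.current_tcp_rot(),c); print(o,r.as_matrix().round(3))
np.savez("cam.npz",o=o,r=r.as_quat())
for p in ([.575,-.04,.32],[.48,-.29,.2],[.48,-.29,.02],[.575,-.04,.24]):
  for yaw in (0,np.pi,.2):
    q=manip.solve_ik(p,down(yaw).as_quat()); print(p,yaw,None if q is None else np.round(q,2))
E
```

```text
[ 0.00092781 -0.08147358 -0.15780599] [[ 1.    -0.     0.001]
 [ 0.     0.954  0.3  ]
 [-0.001 -0.3    0.954]]
[0.575, -0.04, 0.32] 0 [-0.08  0.26  0.12  1.64 -0.03  1.24  0.05]
[0.575, -0.04, 0.32] 3.141592653589793 [-0.93  0.74  1.53  1.67 -0.74  1.47 -2.46]
[0.575, -0.04, 0.32] 0.2 [-0.06  0.26  0.11  1.64 -0.03  1.24  0.25]
[0.48, -0.29, 0.2] 0 [ 0.08  0.37  0.52  1.83 -0.22  1.    0.69]
[0.48, -0.29, 0.2] 3.141592653589793 [-0.42  0.76  1.36  1.84 -0.79  1.23 -1.95]
[0.48, -0.29, 0.2] 0.2 [ 0.07  0.37  0.53  1.83 -0.22  1.    0.89]
[0.48, -0.29, 0.02] 0 [ 0.09  0.66  0.52  1.93 -0.51  0.68  0.93]
[0.48, -0.29, 0.02] 3.141592653589793 [-0.29  0.98  1.13  1.94 -1.1   1.01 -1.77]
[0.48, -0.29, 0.02] 0.2 [ 0.16  0.64  0.44  1.93 -0.42  0.66  1.06]
[0.575, -0.04, 0.24] 0 [-0.07  0.32  0.12  1.74 -0.04  1.08  0.06]
[0.575, -0.04, 0.24] 3.141592653589793 [-0.88  0.71  1.36  1.77 -0.73  1.29 -2.48]
[0.575, -0.04, 0.24] 0.2 [-0.06  0.32  0.1   1.74 -0.04  1.08  0.25]
```

```bash
cat >> h.py <<'E'
d_=np.load("cam.npz"); CO=d_["o"]; CR=R.from_quat(d_["r"])
def viewpose(target,yaw,tcpz,u=318,v=170,f=None):
    f=240/np.tan(np.radians(68.3012111526561)/2)
    T=down(yaw); eyeoff=T.apply(CO); d=(T*CR).apply([(u-317.5)/f,(v-236.2)/f,1])
    ez=tcpz+eyeoff[2]; k=(target[2]-ez)/d[2]
    eye=np.asarray(target)-k*d
    return eye-eyeoff, T.as_quat()
def shot(name,cam="wrist"):
    from bench import viewer
    import pickle
    c=viewer.get_calibration(cam); i=viewer.get_image(cam)
    cv2.imwrite(f"pics/{name}.png",i[:,:,::-1]); pickle.dump(c,open(f"pics/{name}.pkl","wb")); return c
E
python3 - <<'E'
from h import *
from bench import manip,viewer
p,q=viewpose([.575,-.038,.17],0,.33); print(p)
manip.move_pose(p,q); manip.sleep(.2); shot("base1")
print(manip.current_clock())
p,q=viewpose([.4815,-.289,.02],0,.2); print(p)
manip.move_pose(p,q); manip.sleep(.2); shot("lens1")
print(manip.current_clock(), manip.current_force())
E
```

```text
[ 0.57344115 -0.08134081  0.33      ]
3.0833
[ 0.47990144 -0.32994106  0.2       ]
4.4667 [-0.4295397   0.29775534  0.37764719]
```

View pics/base1.png

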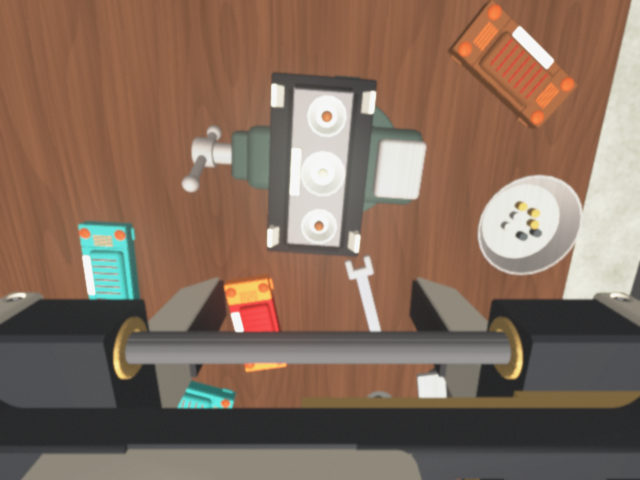

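View pics/lens1.png

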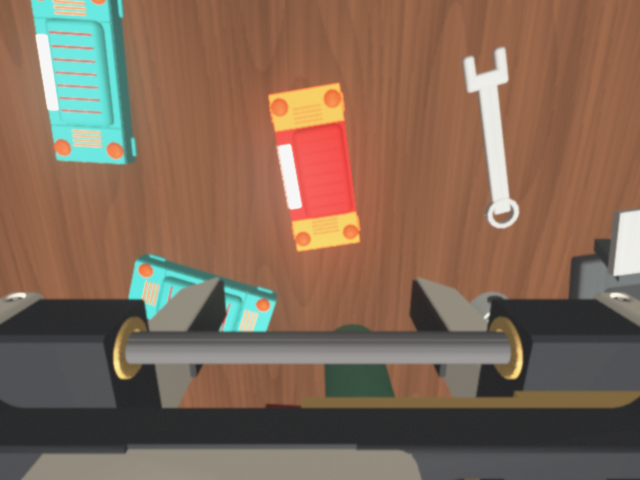

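The wrist view of the lens shows its four orange bosses near (279,107), (332,98), (351,231) and (303,239), with the window on the left (-x) side. In the base view the holder strip is at about (295,172), also on the -x side, and the hooks are near (278,94), (368,102), (273,236) and (353,241).

Run:
```python
from h import *
import pickle
i=cv2.imread("pics/lens1.png"); c=pickle.load(open("pics/lens1.pkl","rb"))
hsv=cv2.cvtColor(i,cv2.COLOR_BGR2HSV)
for p in ((279,107),(332,98),(351,231),(303,239),(310,95),(290,95)): print(hsv[p[1],p[0]],end=' ')
b=[]
for p in ((279,107),(332,98),(351,231),(303,239)):
    w=hsv[p[1]-12:p[1]+13,p[0]-12:p[0]+13]
    m=((w[:,:,0]<12)&(w[:,:,1]>150)&(w[:,:,2]>180)).astype(np.uint8)
    n,l,st,ce=cv2.connectedComponentsWithStats(m); k=l[12,12]
    b.append(ce[k]+np.array(p)-12); print(st[k],b[-1])
P=np.array([onz(c,*x,.023) for x in b]); print(P)
nl,fl,fr,nr=P
print("ctr",P.mean(0),"dx",np.linalg.norm(fl-nl),np.linalg.norm(fr-nr),"dy",np.linalg.norm(fl-fr),np.linalg.norm(nl-nr))
ya=(fl+nl-fr-nr); xa=fl+fr-nl-nr
print("yaw y",np.degrees(np.arctan2(-ya[0],ya[1])),"yaw x",np.degrees(np.arctan2(xa[1],xa[0])))
i=cv2.imread("pics/base1.png")
cv2.imwrite("pics/bcrop.png",cv2.resize(i[60:270,225:425],None,fx=2.8,fy=2.8,interpolation=cv2.INTER_CUBIC))
g=i.max(2)
dark=((g<70)).astype(np.uint8); dark[265:]=0;dark[:60]=0
dark[:,:240]=0;dark[:,400:]=0
n,l,st,ce=cv2.connectedComponentsWithStats(dark); k=1+st[1:,4].argmax(); print(st[k])
m=(l==k).astype(np.uint8); cv2.imwrite("pics/bm.png",cv2.resize(m[60:270,225:425]*255,None,fx=2.8,fy=2.8))
```

```text
[ 11 173 246] [ 11 174 246] [ 11 175 245] [ 11 166 246] [ 22 151 247] [ 22 150 247] [  2   4  18  21 217] [277.76958525 106.78341014]
[  5   4  16  16 184] [332.03804348  97.13586957]
[  5   0  17  19 153] [351.66013072 230.39869281]
[  2   6  17  12 141] [301.5177305  238.34042553]
[[ 0.44630713 -0.2307568   0.023     ]
 [ 0.49455444 -0.22259913  0.023     ]
 [ 0.5157991  -0.34547267  0.023     ]
 [ 0.4661355  -0.35383402  0.023     ]]
ctr [ 0.48069904 -0.28816566  0.023     ] dx 0.04893209763395273 0.05036253777620559 dy 0.12469659897140915 0.12466421595265369
yaw y 9.480735513761669 yaw x 9.576464177600155
[296  84  58   7 160]
```

View pics/bcrop.png

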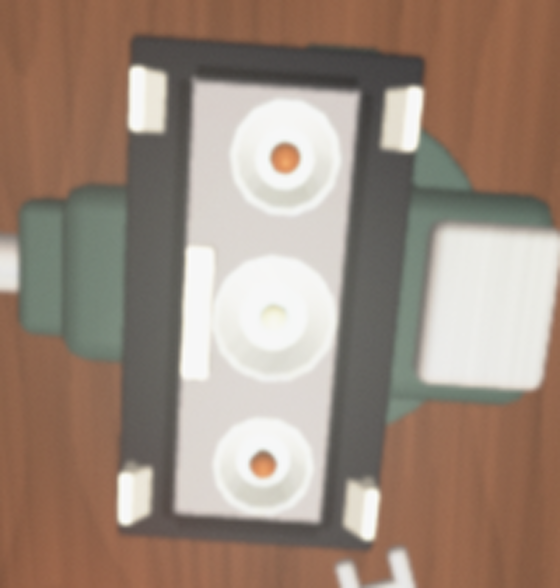

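View pics/bm.png

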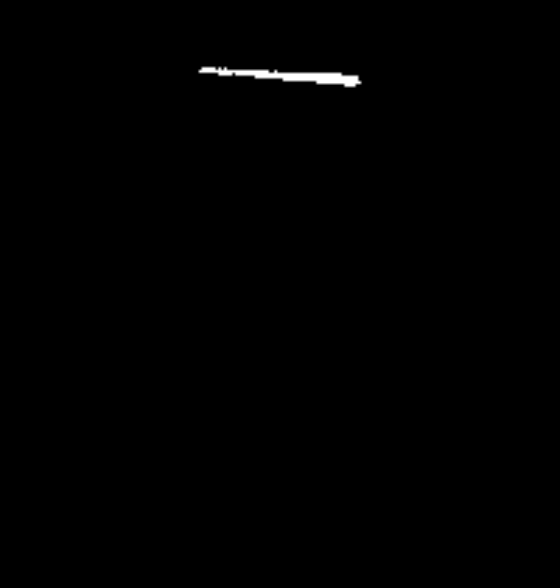

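Run:
```python
from h import *
import pickle
i=cv2.imread("pics/base1.png").astype(int); c=pickle.load(open("pics/base1.pkl","rb"))
hsv=cv2.cvtColor(i.astype(np.uint8),cv2.COLOR_BGR2HSV)
for p in ((273,150),(362,180),(330,80),(310,250),(255,150),(262,100),(371,110)): print(p,i[p[1],p[0]],end=' ')
# black body: blackish neutral
m=((i.max(2)<95)&(i.max(2)-i.min(2)<14)).astype(np.uint8); m[268:]=0;m[:60]=0;m[:,:255]=0;m[:,:]*=1;m[:,390:]=0
m=cv2.morphologyEx(m,cv2.MORPH_OPEN,np.ones((3,3),np.uint8))
n,l,st,ce=cv2.connectedComponentsWithStats(m); k=1+st[1:,4].argmax(); print(st[k]); m=(l==k)
def fit(pts): 
    v=cv2.fitLine(np.array(pts,np.float32),cv2.DIST_HUBER,0,.01,.01).ravel(); return v
rows=range(110,225)
L=fit([(np.where(m[r])[0].min()-.5,r) for r in rows]); Rr=fit([(np.where(m[r])[0].max()+.5,r) for r in rows])
cols=range(295,345)
T=fit([(x,np.where(m[:,x])[0].min()-.5) for x in cols]); B=fit([(x,np.where(m[:,x])[0].max()+.5) for x in cols])
def X(a,b):
    A=np.array([[a[0],-b[0]],[a[1],-b[1]]]); t=np.linalg.solve(A,[b[2]-a[2],b[3]-a[3]]); return a[2:]+t[0]*a[:2]
C=[X(L,T),X(Rr,T),X(Rr,B),X(L,B)]; print(np.round(C,1))
for z in (.155,.16,.165,.17,.175,.18):
    P=np.array([onz(c,*x,z) for x in C]); nl,fl,fr,nr=P
    ya=(fl+nl-fr-nr); xa=fl+fr-nl-nr
    print(z,P.mean(0).round(4),"x",*(np.linalg.norm(a).round(4) for a in(fl-nl,fr-nr)),"y",*(np.linalg.norm(a).round(4) for a in (fl-fr,nl-nr)),"yaw",np.degrees(np.arctan2(-ya[0],ya[1])).round(2),np.degrees(np.arctan2(xa[1],xa[0])).round(2))
v=(m*255).astype(np.uint8)
cv2.imwrite("pics/bm2.png",cv2.resize(v[60:270,225:425],None,fx=2.8,fy=2.8))
# white hooks centroid
w=((i.min(2)>185)).astype(np.uint8)
n,l,st,ce=cv2.connectedComponentsWithStats(w)
for k in range(1,n):
    if st[k,4]>40 and 225<ce[k][0]<425 and ce[k][1]<270: print(st[k],ce[k].round(1),onz(c,*ce[k],.185).round(4))
```

```text
(273, 150) [91 95 98] (362, 180) [94 98 99] (330, 80) [73 74 77] (310, 250) [84 88 94] (255, 150) [118 131 117] (262, 100) [ 80 102 141] (371, 110) [247 247 247] [ 272   74  104   79 2404]Traceback (most recent call last):
  File "<stdin>", line 13, in <module>
    return umr_minimum(a, axis, None, out, keepdims, initial, where)
ValueError: zero-size array to reduction operation minimum which has no identity
```

```bash
cat > bm.py <<'E'
from h import *
import pickle
def fit(pts): return cv2.fitLine(np.array(pts,np.float32),cv2.DIST_HUBER,0,.01,.01).ravel()
def X(a,b):
    A=np.array([[a[0],-b[0]],[a[1],-b[1]]]); t=np.linalg.solve(A,[b[2]-a[2],b[3]-a[3]]); return a[2:]+t[0]*a[:2]
i=cv2.imread("pics/base1.png").astype(int); c=pickle.load(open("pics/base1.pkl","rb"))
m=((i.max(2)<115)&(i.max(2)-i.min(2)<16)).astype(np.uint8); m[268:]=0;m[:60]=0;m[:,:255]=0;m[:,390:]=0
m=cv2.morphologyEx(m,cv2.MORPH_OPEN,np.ones((3,3),np.uint8))
n,l,st,ce=cv2.connectedComponentsWithStats(m); k=1+st[1:,4].argmax(); print(st[k]); m=(l==k)
v=(m*255).astype(np.uint8)
cv2.imwrite("pics/bm2.png",cv2.resize(v[60:270,225:425],None,fx=2.8,fy=2.8))
rows=range(115,222)
L=fit([(np.where(m[r])[0].min()-.5,r) for r in rows]); Rr=fit([(np.where(m[r])[0].max()+.5,r) for r in rows])
cols=range(295,345)
T=fit([(x,np.where(m[:,x])[0].min()-.5) for x in cols]); B=fit([(x,np.where(m[:,x])[0].max()+.5) for x in cols])
C=[X(L,T),X(Rr,T),X(Rr,B),X(L,B)]; print(np.round(C,1))
for z in (.155,.16,.165,.17,.175,.18):
    P=np.array([onz(c,*x,z) for x in C]); nl,fl,fr,nr=P
    ya=(fl+nl-fr-nr); xa=fl+fr-nl-nr
    print(z,P.mean(0).round(4),"x",*(np.linalg.norm(a).round(4) for a in(fl-nl,fr-nr)),"y",*(np.linalg.norm(a).round(4) for a in (fl-fr,nl-nr)),"yaw",np.degrees(np.arctan2(-ya[0],ya[1])).round(2),np.degrees(np.arctan2(xa[1],xa[0])).round(2))
w=((i.min(2)>185)).astype(np.uint8)
n,l,st,ce=cv2.connectedComponentsWithStats(w)
for k in range(1,n):
    if st[k,4]>40 and 225<ce[k][0]<425 and ce[k][1]<270: print(st[k],ce[k].round(1),onz(c,*ce[k],.185).round(4))
E
python3 bm.py
```

```text
[ 255   74  135  182 7220]
[[268.7  73.6]
 [378.   78.9]
 [356.4 255.6]
 [268.4 248.4]]
0.155 [ 0.5739 -0.0387  0.155 ] x 0.0944 0.0882 y 0.1635 0.1596 yaw -3.52 -3.65
0.16 [ 0.5739 -0.0381  0.16  ] x 0.093 0.0869 y 0.161 0.1572 yaw -3.52 -3.65
0.165 [ 0.5739 -0.0375  0.165 ] x 0.0916 0.0856 y 0.1585 0.1548 yaw -3.52 -3.65
0.17 [ 0.5739 -0.0369  0.17  ] x 0.0902 0.0843 y 0.1561 0.1524 yaw -3.52 -3.65
0.175 [ 0.5739 -0.0362  0.175 ] x 0.0887 0.0829 y 0.1536 0.15 yaw -3.52 -3.65
0.18 [ 0.5739 -0.0356  0.18  ] x 0.0873 0.0816 y 0.1512 0.1476 yaw -3.52 -3.65
[271  84  13  23 265] [276.6  95.2] [0.5411 0.0244 0.185 ]
[ 288   90   64  156 8090] [318.  166.1] [ 0.5742 -0.0313  0.185 ]
[362  91  14  23 253] [368.8 102.1] [0.6148 0.0194 0.185 ]
[ 376  142   50   57 2394] [399.8 169.6] [ 0.6434 -0.0342  0.185 ]
[267 228  12  19 186] [272.  236.6] [ 0.533  -0.0938  0.185 ]
[349 233  11  20 176] [354.1 242.2] [ 0.6069 -0.0989  0.185 ]
```

View pics/bm2.png

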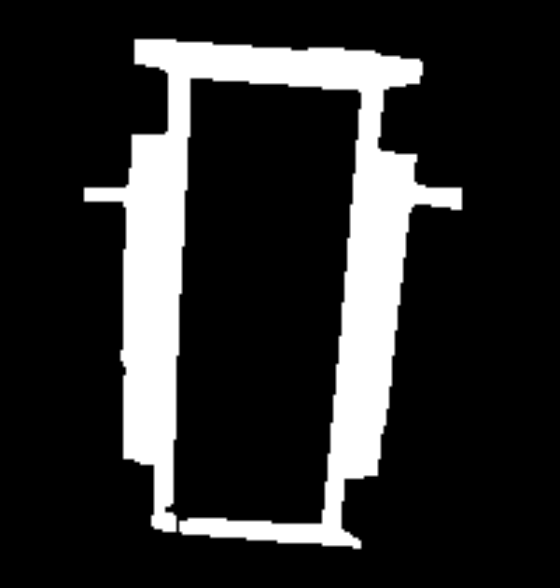

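Run:
```python
from h import *
import pickle
c=pickle.load(open("pics/base1.pkl","rb"))
C=[(272.5,73.2),(376.4,80.7),(357.1,255.7),(267.1,250)]
for z in (.16,.165,.17):
    P=np.array([onz(c,*x,z) for x in C]); nl,fl,fr,nr=P
    ya=(fl+nl-fr-nr); xa=fl+fr-nl-nr
    print(z,P.mean(0).round(4),"x",*(np.linalg.norm(a).round(4) for a in(fl-nl,fr-nr)),"y",*(np.linalg.norm(a).round(4) for a in (fl-fr,nl-nr)),"yaw",np.degrees(np.arctan2(-ya[0],ya[1])).round(2),np.degrees(np.arctan2(xa[1],xa[0])).round(2))
from bench import manip,effector
y=np.radians(9.5); q=down(y).as_quat()
manip.move_pose([.4807,-.2882,.09],q)
manip.servo_line([.4807,-.2882,.007],vel=.08)
print(manip.current_force())
effector.close(15); manip.sleep(.2)
print(manip.current_finger_gap(),manip.current_force(),manip.current_tool_pos(),manip.current_clock())
manip.servo_line([.4807,-.2882,.12],vel=.12); manip.sleep(.2)
shot("hand1"); print(manip.current_tool_pos(),manip.current_tcp_rot(),manip.current_force(),manip.current_finger_gap(),manip.current_clock())
```

```text
0.16 [ 0.5742 -0.0388  0.16  ] x 0.0886 0.0888 y 0.1596 0.1595 yaw -3.99 -3.76
0.165 [ 0.5742 -0.0382  0.165 ] x 0.0872 0.0875 y 0.1571 0.1571 yaw -3.99 -3.76
0.17 [ 0.5742 -0.0375  0.17  ] x 0.0859 0.0861 y 0.1547 0.1546 yaw -3.99 -3.76
[ 0.24676688 -0.07164389  0.05871375]
0.06355090443403755 [-0.16492188  0.5824867   4.21572323] [ 0.48076498 -0.28821761  0.00716468] 6.95
[ 0.48030299 -0.2880364   0.11931098] [ 9.96566176e-01  8.27976900e-02 -5.67199134e-04 -2.77884587e-04] [-0.27991955  0.08779155 -1.39011399] 0.06383059858850748 8.2917
```

View pics/hand1.png

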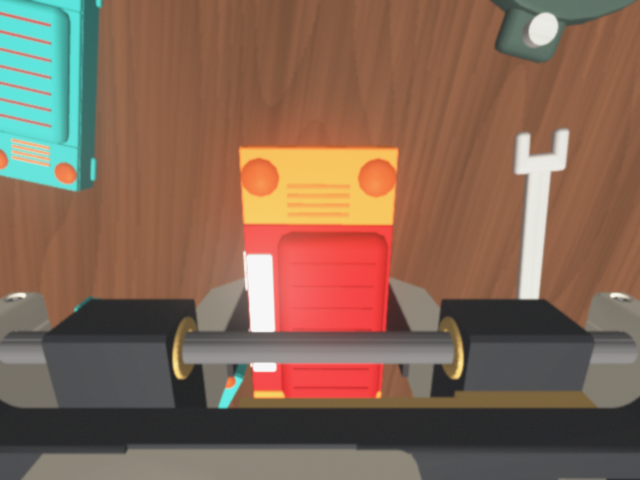

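The lens is in hand, with a 63.8 mm gap. The +y bosses show at about (260,177) and (377,178), and the window is on the -x side.

Run:
```python
from h import *
import pickle
i=cv2.imread("pics/hand1.png"); c=pickle.load(open("pics/hand1.pkl","rb"))
hsv=cv2.cvtColor(i,cv2.COLOR_BGR2HSV); b=[]
for p in ((260,177),(377,178)):
    w=hsv[p[1]-24:p[1]+25,p[0]-24:p[0]+25]
    m=((w[:,:,0]<16)&(w[:,:,1]>150)&(w[:,:,2]>180)).astype(np.uint8)
    n,l,st,ce=cv2.connectedComponentsWithStats(m); k=l[24,24]
    b.append(ce[k]+np.array(p)-24); print(st[k],b[-1])
tp=np.array([0.48030299,-0.2880364,0.11931098]); T=R.from_quat([9.96566176e-01,8.27976900e-02,-5.67199134e-04,-2.77884587e-04])
for dz in (.014,.016,.018):
  P=np.array([T.inv().apply(onz(c,*x,tp[2]+dz)-tp) for x in b]); print(dz,P.round(4),(P[1]-P[0]).round(4), P.mean(0).round(4))
```

```text
[   2    0   41   49 1274] [258.05494505 176.74411303]
[   5    0   41   49 1279] [378.16106333 177.35887412]
0.014 [[-0.0236 -0.0625 -0.0139]
 [ 0.025  -0.0622 -0.014 ]] [ 0.0486  0.0002 -0.0001] [ 0.0007 -0.0623 -0.014 ]
0.016 [[-0.0233 -0.0627 -0.0159]
 [ 0.0246 -0.0625 -0.016 ]] [ 0.0479  0.0002 -0.0001] [ 0.0007 -0.0626 -0.016 ]
0.018 [[-0.0229 -0.063  -0.0179]
 [ 0.0243 -0.0628 -0.018 ]] [ 0.0472  0.0002 -0.0001] [ 0.0007 -0.0629 -0.018 ]
```

Run:
```python
from h import *
from bench import viewer
c=viewer.get_calibration("top"); i=cv2.imread("pics/top0.png")
w=(i.min(2)>180).astype(np.uint8); n,l,st,ce=cv2.connectedComponentsWithStats(w)
for k in range(1,n):
    if st[k,4]>6 and 285<ce[k][0]<375 and 205<ce[k][1]<270: print(st[k],ce[k].round(1),onz(c,*ce[k],.178).round(4))
```

```text
[320 198  25  20 454] [331.7 207.8] [ 0.6439 -0.0404  0.178 ]
[302 218   8   5  36] [305.5 219.8] [0.6169 0.0197 0.178 ]
[355 220   8   6  39] [358.4 222.6] [ 0.6083 -0.1002  0.178 ]
[ 302  227   59   22 1135] [331.4 237.7] [ 0.5747 -0.0381  0.178 ]
[293 232   4   7  23] [294.7 235.3] [0.5816 0.0448 0.178 ]
[300 252   8   3  23] [303.7 253. ] [0.5409 0.0252 0.178 ]
[354 254   8   4  28] [357.5 255.6] [ 0.5328 -0.0957  0.178 ]
```

Run:
```python
from h import *
from bench import manip,effector
y=np.radians(-3.87); q=down(y).as_quat()
X,Y=.5740,-.0379
manip.servo_line([.4807,-.2882,.25],vel=.2)
manip.move_pose([X,Y,.25],q)
manip.servo_line([X,Y,.198],vel=.1); manip.sleep(.15)
print(manip.current_tool_pos(),manip.current_force(),manip.current_wrist_torque())
shot("pre1"); shot("pre1t","top")
z=.198;f0=manip.current_force()
while z>.172:
    z-=.001; manip.servo_line([X,Y,z],vel=.03)
    f=manip.current_force()-f0; p=manip.current_tool_pos()
    print(round(z,4),p.round(4),f.round(2))
    if f[2]>5 or np.linalg.norm(f[:2])>5: break
print(manip.current_wrist_torque(),manip.current_clock())
shot("pl1");
```

```text
[ 0.57471318 -0.03804753  0.19894206] [ 0.40216177 -0.11312739 -1.60748413] [-0.07229894  0.04783271  0.00061127]
0.197 [ 0.574  -0.0378  0.1971] [-0.75 -0.59 -1.73]
0.196 [ 0.5739 -0.0379  0.1959] [-0.97 -0.13 -0.44]
0.195 [ 0.5739 -0.0379  0.1949] [-0.25 -0.57 -0.83]
0.194 [ 0.5739 -0.0379  0.1939] [-0.34 -1.9  -0.26]
0.193 [ 0.5739 -0.0379  0.1929] [ 0.09 -0.31 -0.38]
0.192 [ 0.574  -0.0379  0.1919] [ 0.74 -1.33  0.27]
0.191 [ 0.5739 -0.0379  0.1909] [-0.84 -1.5  -0.99]
0.19 [ 0.5739 -0.0379  0.1899] [-0.15 -0.89 -0.76]
0.189 [ 0.5739 -0.0379  0.1889] [-0.96 -0.55 -0.99]
0.188 [ 0.574  -0.0379  0.1879] [-0.85 -0.69  0.01]
0.187 [ 0.5739 -0.0379  0.1869] [-1.73 -0.43 -0.08]
0.186 [ 0.5739 -0.0379  0.1859] [ 0.33 -0.43 -0.73]
0.185 [ 0.5739 -0.0379  0.1849] [-1.06  0.14 -1.02]
0.184 [ 0.574  -0.0379  0.1841] [-1.85 -0.89  1.62]
0.183 [ 0.574  -0.0379  0.1832] [-2.51 -0.26  3.42]
0.182 [ 0.5741 -0.038   0.1824] [-2.56 -0.86  5.6 ]
[-0.16480341  0.55287227  0.14806972] 15.05
```

View pics/pre1.png

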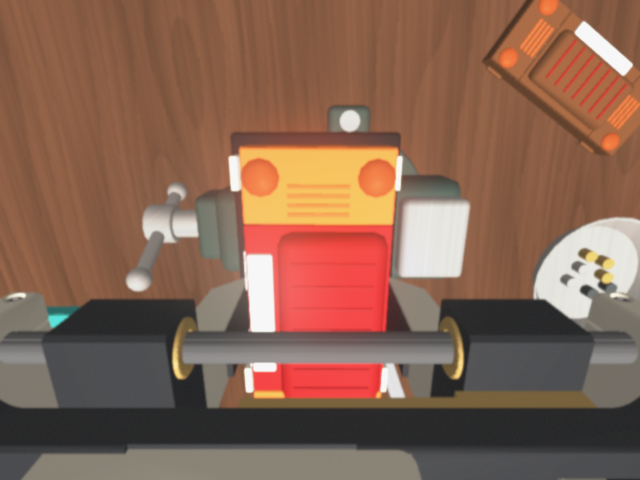

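View pics/pl1.png

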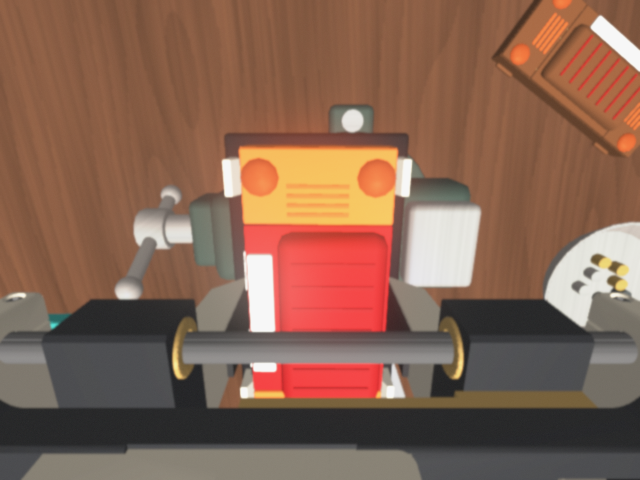

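Run:
```python
from h import *
import pickle
c=shot("pl1s","side"); pickle.dump(c,open("pics/side.pkl","wb"))
i=cv2.imread("pics/pl1s.png")
cv2.imwrite("pics/pl1sc.png",cv2.resize(i[190:300,260:390],None,fx=5.5,fy=5.5,interpolation=cv2.INTER_CUBIC))
i0=cv2.imread("pics/side0.png")
cv2.imwrite("pics/s0c.png",cv2.resize(i0[200:290,280:390],None,fx=6,fy=6,interpolation=cv2.INTER_CUBIC))
# predicted side pixels of base corners for seat z hypotheses
y=np.radians(-3.87); 
for z in (.162,.166,.170):
  print(z,[proj(c,np.array([.574,-.0382,z])+R.from_euler('z',y).apply([sx*.044,sy*.079,0])).round(1).tolist() for sx,sy in((-1,1),(1,1),(1,-1),(-1,-1))])
```

```text
0.162 [[307.3, 224.9], [338.4, 222.7], [347.7, 262.5], [314.6, 265.0]]
0.166 [[307.4, 223.8], [338.4, 221.7], [347.8, 261.5], [314.6, 264.0]]
0.17 [[307.4, 222.7], [338.5, 220.6], [347.9, 260.4], [314.7, 262.9]]
```

View pics/pl1sc.png

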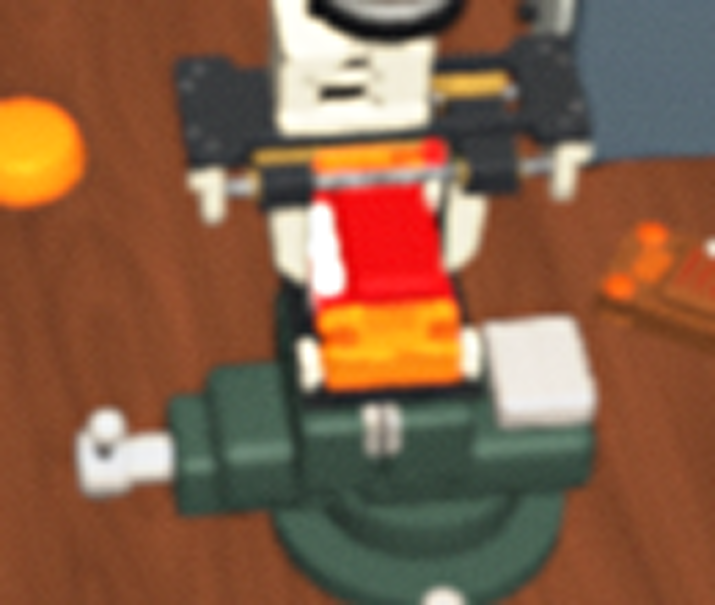

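View pics/s0c.png

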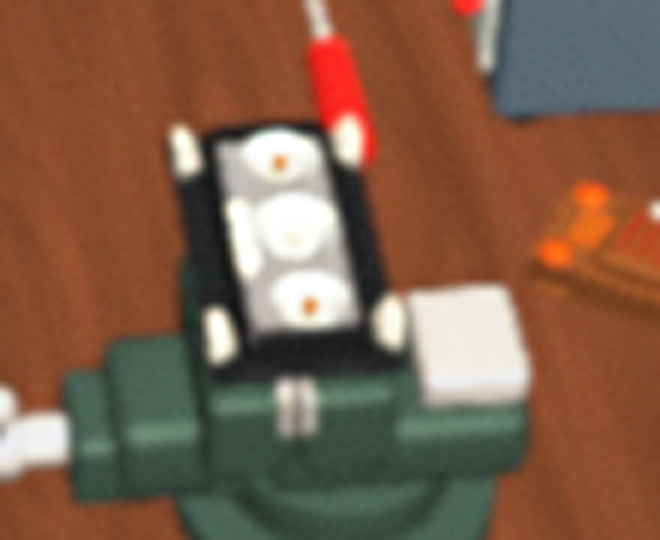

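Run:
```python
from h import *
from bench import manip,effector
effector.open_jaws(); manip.sleep(.2)
p=manip.current_tool_pos(); print(p,manip.current_force())
manip.servo_line([p[0],p[1],.25],vel=.15)
y=np.radians(-3.87)
P,q=viewpose([.574,-.038,.195],y,.31); manip.move_pose(P,q); manip.sleep(.2)
shot("rest1"); print(manip.current_clock(),manip.current_force())
```

```text
[ 0.57401266 -0.03787477  0.18203325] [ 0.68812841 -0.32187764 -0.49128999]
17.275 [-0.23573041 -0.2650784  -0.59838334]
```

View pics/rest1.png

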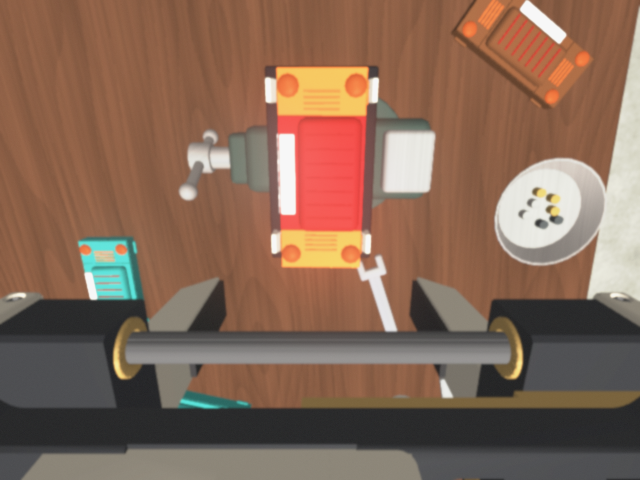

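The lens lies square between the four hooks. The bosses are near nl (287,85), fl (355,85), fr (350,254) and nr (291,254).

```bash
cat > boss.py <<'E'
from h import *
import pickle,sys
def bosses(name,guess,rad=9):
    i=cv2.imread(f"pics/{name}.png"); c=pickle.load(open(f"pics/{name}.pkl","rb"))
    hsv=cv2.cvtColor(i,cv2.COLOR_BGR2HSV); out=[]
    for p in guess:
        w=hsv[p[1]-15:p[1]+16,p[0]-15:p[0]+16]
        m=((w[:,:,0]<13)&(w[:,:,1]>140)&(w[:,:,2]>180)).astype(np.uint8)
        yy,xx=np.mgrid[-15:16,-15:16]; m[(xx**2+yy**2)>13**2]=0
        m=cv2.morphologyEx(m,cv2.MORPH_OPEN,np.ones((5,5),np.uint8))
        n,l,st,ce=cv2.connectedComponentsWithStats(m); k=l[15,15]; out.append(ce[k]+np.array(p)-15); print(st[k],out[-1].round(1))
    return c,out
def rep(c,b,zs):
    for z in zs:
        P=np.array([onz(c,*x,z) for x in b]); nl,fl,fr,nr=P; ya=fl+nl-fr-nr; xa=fl+fr-nl-nr
        print(z,P.mean(0).round(4),*(np.linalg.norm(a).round(4) for a in(fl-nl,fr-nr,fl-fr,nl-nr)),"yaw",np.degrees(np.arctan2(-ya[0],ya[1])).round(2),np.degrees(np.arctan2(xa[1],xa[0])).round(2))
        print(P[:,:2].round(4).tolist())
E
python3 - <<'E'
from boss import *
c,b=bosses("rest1",[(287,85),(355,85),(350,254),(291,254)]); rep(c,b,(.192,.196,.2,.204))
E
```

```text
[  5   4  21  22 383] [287.1  84.7]
[  6   4  21  22 383] [355.8  84.7]
[  7   7  19  16 245] [350.6 253.5]
[  6   6  18  16 241] [290.5 252.7]
0.192 [ 0.5739 -0.0393  0.192 ] 0.0492 0.0494 0.1284 0.1277 yaw -3.9 -4.15
[[0.5537, 0.0262], [0.6028, 0.023], [0.5942, -0.1051], [0.5449, -0.1012]]
0.196 [ 0.5739 -0.0387  0.196 ] 0.0484 0.0487 0.1265 0.1259 yaw -3.9 -4.15
[[0.554, 0.0258], [0.6024, 0.0226], [0.5939, -0.1036], [0.5453, -0.0998]]
0.2 [ 0.5739 -0.0382  0.2   ] 0.0477 0.048 0.1246 0.124 yaw -3.9 -4.15
[[0.5543, 0.0254], [0.602, 0.0222], [0.5936, -0.1021], [0.5458, -0.0983]]
0.204 [ 0.5739 -0.0377  0.204 ] 0.047 0.0473 0.1228 0.1221 yaw -3.9 -4.15
[[0.5546, 0.025], [0.6015, 0.0219], [0.5933, -0.1006], [0.5462, -0.0969]]
```

```bash
cat > press.py <<'E'
from h import *
from bench import manip,effector
C0=np.array([.5738,-.0383]); YAW=np.radians(-3.95); Q=down(YAW).as_quat()
S={"fl":(1,1),"fr":(1,-1),"nr":(-1,-1),"nl":(-1,1)}
def pt(n,ix=.0235,iy=.063):
    a=R.from_euler('z',YAW).apply([S[n][0]*ix,S[n][1]*iy,0]); return C0+a[:2]
def press(n,fmax=26,z0=.204,zmin=.172,step=.001,verbose=True):
    x,y=pt(n)
    manip.servo_line([x,y,.222],ori=Q,vel=.2)
    manip.servo_line([x,y,z0+.004],vel=.06); manip.sleep(.1)
    f0=np.mean([manip.current_force() for _ in range(3)],0); z=z0+.004; pk=0; log=[]; clicked=False; res="zmin"
    contact=None
    while z>zmin:
        z-=step; manip.servo_line([x,y,z],vel=.02)
        f=manip.current_force()-f0; zz=manip.current_tool_pos()[2]; log.append((round(zz*1e3,1),round(f[2],1)))
        if contact is None and f[2]>2: contact=zz
        if f[2]>fmax: res="fmax"; break
        if pk>6 and f[2]<pk-3: res="click"; break
        pk=max(pk,f[2])
    print(n,res,"contact",contact,"xyF",f.round(1),log)
    manip.servo_line([x,y,.222],vel=.2)
    return res
E
python3 - <<'E'
from press import *
effector.close(10)
print(manip.current_finger_gap())
x,y=pt("fl"); manip.move_pose([x,y,.25],Q)
press("fl"); print(manip.current_clock())
P,q=viewpose([.574,-.038,.195],YAW,.31); manip.move_pose(P,q); manip.sleep(.2)
shot("r2"); shot("r2s","side"); print(manip.current_clock())
E
```

```text
0.0006294859711593194
fl fmax contact 0.19927620600304188 xyF [-3.1  4.4 26.6] [(np.float64(207.1), np.float64(1.5)), (np.float64(205.9), np.float64(0.9)), (np.float64(204.9), np.float64(1.0)), (np.float64(203.9), np.float64(0.3)), (np.float64(202.9), np.float64(0.2)), (np.float64(201.9), np.float64(0.4)), (np.float64(200.9), np.float64(1.2)), (np.float64(200.1), np.float64(1.1)), (np.float64(199.3), np.float64(2.8)), (np.float64(198.4), np.float64(5.3)), (np.float64(197.4), np.float64(6.1)), (np.float64(196.5), np.float64(6.7)), (np.float64(195.7), np.float64(7.0)), (np.float64(194.8), np.float64(8.2)), (np.float64(194.0), np.float64(8.6)), (np.float64(193.2), np.float64(8.9)), (np.float64(192.3), np.float64(9.6)), (np.float64(191.4), np.float64(9.5)), (np.float64(190.5), np.float64(10.1)), (np.float64(189.1), np.float64(8.3)), (np.float64(188.3), np.float64(8.3)), (np.float64(187.5), np.float64(10.0)), (np.float64(186.8), np.float64(10.9)), (np.float64(186.0), np.float64(11.5)), (np.float64(185.2), np.float64(12.6)), (np.float64(184.5), np.float64(13.4)), (np.float64(183.7), np.float64(14.9)), (np.float64(183.0), np.float64(16.6)), (np.float64(182.2), np.float64(17.2)), (np.float64(181.4), np.float64(19.4)), (np.float64(180.7), np.float64(19.5)), (np.float64(179.9), np.float64(21.2)), (np.float64(179.2), np.float64(21.4)), (np.float64(178.4), np.float64(23.6)), (np.float64(177.6), np.float64(23.9)), (np.float64(176.9), np.float64(26.6))]
29.4667
30.4
```

View pics/r2.png

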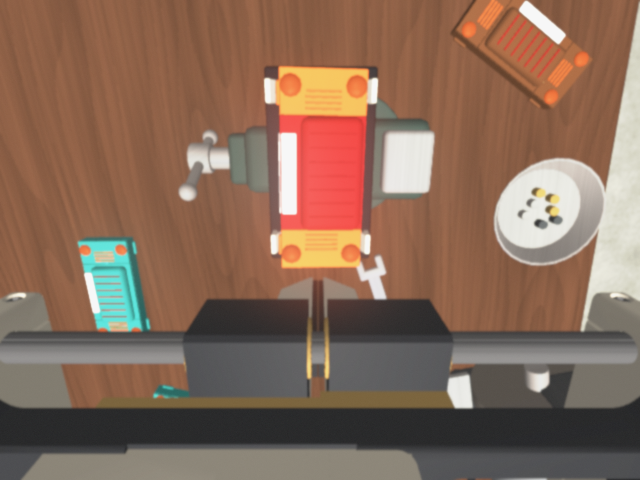

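```bash
cat >> press.py <<'E'
def press2(n,fmax=24,z0=.204,zmin=.174,step=.0015,extra=2):
    x,y=pt(n); t0=manip.current_clock()
    manip.servo_line([x,y,.215],ori=Q,vel=.25)
    manip.servo_line([x,y,z0],vel=.08)
    f0=manip.current_force(); z=z0; pk=0; log=[]; res="zmin"; left=None; clk=None
    while z>zmin:
        z-=step; manip.servo_line([x,y,z],vel=.05)
        f=manip.current_force()-f0; zz=manip.current_tool_pos()[2]; log.append((float(round(zz*1e3,1)),float(round(f[2],1))))
        if f[2]>fmax: res="fmax"; break
        if left is None and pk>6 and f[2]<pk-1.2: left=extra; clk=pk; res="click"
        elif left is not None:
            left-=1
            if left<=0: break
        pk=max(pk,f[2])
    print(n,res,clk,log)
    manip.servo_line([x,y,.215],vel=.25); print("t",round(t0,2),manip.current_clock())
    return res
E
python3 - <<'E'
from press import *
press2("fr")
E
```

```text
fr click 7.242890285737215 [(203.0, 0.9), (200.9, -0.0), (199.3, -0.2), (198.2, 1.9), (196.8, 4.1), (195.2, 4.6), (194.0, 5.8), (192.8, 7.2), (190.8, 4.4), (189.6, 5.9), (188.4, 7.8)]
t 30.4 34.2417
```

Run:
```python
from press import *
press2("nr"); press2("nl")
```

```text
nr click 16.87728317153417 [(202.4, 0.8), (201.0, -0.6), (199.4, -0.1), (198.0, 0.4), (196.7, 2.4), (195.2, 4.0), (193.9, 7.6), (192.6, 8.1), (191.4, 9.8), (190.1, 12.0), (188.7, 13.3), (187.4, 14.7), (186.0, 16.9), (184.2, 14.0), (182.9, 15.6), (181.7, 17.5)]
t 34.24 39.1667
nl click 11.60474710621616 [(202.6, -0.3), (201.0, 0.5), (199.4, 0.2), (197.9, 1.3), (196.7, 1.5), (195.2, 2.9), (193.8, 5.3), (192.5, 8.1), (191.2, 8.7), (189.9, 11.6), (188.6, 11.6), (186.8, 9.2), (185.5, 11.6), (184.3, 13.9)]
t 39.17 43.875
```

Run:
```python
from press import *
for n in ("nl","fl","fr","nr"):
    x,y=pt(n); manip.servo_line([x,y,.210],ori=Q,vel=.3); manip.servo_line([x,y,.1965],vel=.08)
    f0=manip.current_force(); z=.1965; log=[]
    while z>.187:
        z-=.001; manip.servo_line([x,y,z],vel=.05); f=(manip.current_force()-f0)[2]; log.append((float(round(manip.current_tool_pos()[2]*1e3,1)),float(round(f,1))))
        if f>3.5: break
    print(n,log,manip.current_clock()); manip.servo_line([x,y,.210],vel=.25)
    if manip.current_clock()>59: break
P,q=viewpose([.574,-.038,.192],YAW,.31); manip.move_pose(P,q); manip.sleep(.1)
shot("fin"); print(manip.current_clock(),manip.current_force())
```

```text
nl [(195.7, -0.1), (194.6, 0.6), (193.4, -0.2), (192.4, 0.4), (191.6, 1.0), (190.7, 2.0), (189.7, 5.0)] 46.1917
fl [(195.8, -0.5), (194.6, 0.5), (193.4, -0.6), (192.4, -0.5), (191.6, 0.4), (190.8, 1.8), (189.8, 4.4)] 48.8167
fr [(195.6, -0.2), (194.6, -1.2), (193.4, -1.1), (192.4, -0.8), (191.6, -0.3), (190.8, 1.1), (189.8, 2.4), (188.9, 4.6)] 51.95
nr [(195.6, -0.4), (194.6, 0.2), (193.5, 0.3), (192.4, -0.3), (191.6, 1.1), (190.6, 3.6)] 54.325
55.2167 [ 0.86305051 -0.65636879 -0.66677024]
```

View pics/fin.png

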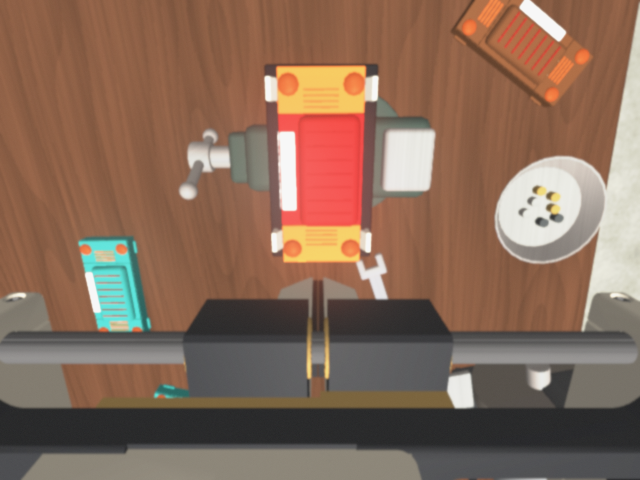

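All four bosses now make contact at 191–192 mm, level with each other. The picture shows the lens square inside the hooks, with the window on the holder side, so I'm handing in.

Run:
```python
from bench import manip
manip.hand_in(); print(manip.current_clock())
```

```text
the job is handed in; nothing more can be done
the job is handed in; nothing more can be done
```

The lens is fitted on the lamp base with its clear window over the white plate-light holder, and I handed the job in with the arm clear of everything. The robot clock read 55.2 s at my last reading, just before handing in.

I gripped the lens across its width, laid it on the hooks and let go. Then I pressed each corner with closed fingers:

| Corner | Force at the click | Highest force while pressing |
|---|---|---|
| fl | about 10 N | about 27 N |
| fr | about 7 N | about 8 N |
| nr | about 17 N | about 18 N |
| nl | about 12 N | about 14 N |

- **First corner (fl):** my click test missed a small force drop, so I pressed it on to about 27 N before stopping. That is still under the 40 N limit. I did not probe it before going on, so the "one corner home, the opposite one still up" stage rests on the force traces.
- **Final check:** I touched all four bosses again, and contact came at 191 to 192 mm, level within about 1 mm. A boss rested at about 199 to 200 mm before pressing. The last wrist picture shows the lens square between the hooks, and nothing in its view looks out of place; I took no final top or side view.
- **Disagreement:** the base's size in the wrist picture put its seat at about 163 mm. The side view and the touch heights agree on about 169 mm, which matches the stated 170 mm.

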